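Rock the angle gauge on a weld crest to its index tab and hold

ROBOT

A 6-joint arm with a two-finger parallel gripper is mounted at the origin on the work surface. World frame = base frame: x ahead of the robot, y to its left, z up, the work surface at z = 0. Lengths are in m, angles in rad, forces in N, time in s.
With the tool pointing down it reaches from about 0.3 to 0.875 m from the base axis. Payload 6.4 kg.
Tool frame: the origin (TCP) lies midway between the tips of the shut fingers; the grasp point (between the pads) lies 19 mm behind it (ctrl.pinch_z is the distance from the TCP to the grasp point, in m); z points along the fingers, y is the line along which they close (so a half turn about z gives the same grasp; the last joint's range is limited). The gripper opens to 85 mm and grips with 20 to 120 N. Pads are 22 mm wide; open, the fingers measure 114 mm over their backs; the gripper's body (76 mm by 85 mm) begins 54 mm behind the grasp point. The pads swing forward as they close: fully open they stand 13 mm farther back than shut.
Start: joints at [1.007, 0.181, 1.607, -0, 1.354, -0.206], TCP at [0.201, 0.539, 0.231] pointing down, gripper open.
Joint ranges: [-2.99, 2.99], [-0.89, 2.07], [0.3, 2.58], [-1.14, 4.28], [0, 2.63], [-3.12, 3.12]. Speed limits (rad/s): [2.57, 2.57, 3.01, 3.14, 3.14, 3.14].

INTERFACE

Orientations are given as a unit quaternion [w, x, y, z].
In Python, from bench import ctrl gives the robot as it stands.
- The arm moves only by the tool apply_moves, never from a script. Its argument "moves" is a list of rows, each an object with "jaw": the opening, from 0 (shut) to 1 (fully open); "offset": the shift along the tool's x, y, z in mm, a list of three; "rot": the turn, a rotation vector about the tool's x, y, z in degrees, a list of three. In form: [{"jaw": jaw, "offset": [dx, dy, dz], "rot": [ax, ay, az]}, ...]. A call has exactly 5 rows; each row shifts and turns the commanded pose from where the row before left it, along the tool's axes as they then stand; what a row does not reach is not made up. A row lasts 1/8 s, in which the tool goes at most 62.5 mm and 10.7 degrees, less where a joint would pass 70% of its speed; a pose out of reach is approached as far as the arm can. A call is refused whole if a number of a shift passes 62.5 or a number of a turn 10.7, either way. A call with a gripper value outside its range is refused whole. The fingers move at their own pace and stop on an object; the grip force is fixed at half the most. Time passes only in rows, so rows that do not move let the fingers close, or fill a call up. It gives the time, the measured TCP pose, the force, the opening and the grip force at its end, in the units of the state.
- ctrl.get_obs(): the state, without advancing time (a new reading comes with each control period).
- ctrl.camera(name): name is "side" or "top"; returns (picture, depth): 400x640x3 uint8, red, green, blue; 400x640 float32, m along the optical axis (not along the pixel's ray), 0 where there is no reading.
- ctrl.camera_params(name): a dict with "K" (3x3 intrinsics, pixels), "dist" ([k1, k2, p1, p2, k3] as OpenCV has them; the pictures are not rectified), "cam_to_world" (4x4, takes a point from camera to world coordinates). Camera axes: x right, y down, z forward; pixel columns grow to the right and rows downward; lengths in m; the calibration is good to about 2 mm. A picture is of the moment at which its call begins. camera_params takes no time and is no camera call.
- ctrl.hand_in(): hands the job in; it is judged then, once.
Trained networks look in the newest picture that a camera, given by its name, has taken for a name from the list of things; names that differ only in an ending like _2 or _b are one class to them, and where a whole thing is asked for, a point or a joint stands for the part that bears it (a point fixed in the world has none). Each returns a list of dicts, best first, with "score" (0 to 1); they miss things now and then, are a little off and sometimes report something else, mostly with a low value. They report only what shows in the picture. A call takes as long as a camera call. They do not tell look-alikes from the thing itself.
- ctrl.outline_of(camera, target): "region" (400x640 bool, what is visible of it) and "position" ([column, row] in pixels, amid what is visible of it).
The state is a dict: "time_s": time; "q": joint angles; "dq": joint speeds; "joint_efforts": joint torques, N m; "eef_pos": TCP position; "eef_rot": TCP orientation; "wrist_force": force on the tool from outside, world axes, zero at the start; "torque": the same for the moment, N m; "opening": opening from 0.0 (shut) to 1.0 (fully open); "grasp_force": force on a finger pad.
Only numpy, scipy, OpenCV 4.12 (cv2) and the standard library are available. Lean on these libraries where they do the work, as an engineer would, in place of code of your own. Each camera call takes 0.05 s, during which the arm holds its last target. There are 200 camera calls.

TASK

Pick up the angle gauge and stand the middle of its base on the high lump in the middle of the weld bead that runs along the top of the welded test piece, with the base lying square across the bead. Rock it there until its swinging needle settles on the index tab of its dial, and finish while still holding it so, resting gently on the bead, so that the slope can be scribed. Leave the hammer, the brush and the offcut alone.

Things in the scene. Friction and masses are not known exactly. Their poses are not given: they have to be found in the camera images.
- gauge: loose gravity angle gauge, 0.4 to 0.6 kg, 156 mm tall, upright on the bench. Origin: centre of its flat underside; x out of the dial face, y along the base, z up. Steel base bar 30 (x) by 120 (y) by 14 mm; white round dial 98 mm over the rim, 20 mm thick, axis x, centre 64 mm up, top edge 113 mm up; above it a black handle block 22 (x) by 28 (y) mm, 113 to 156 mm up, free on all sides
- needle (a joint): black needle pivoted freely at the dial centre, counterweighted: it swings (3 Hz, lightly damped, allow 1.5 s) back to point straight up. Value: its angle (rad) about the gauge's +x relative to the gauge; 0 points along the gauge's z. With the gauge leaned by A about its own +x the needle settles at -A
- tab (a joint): index tab, a small dark steel block 6 mm wide set stiffly on the front of the dial's rim. Value: its angle (rad) about the gauge's +x, same zero and sense as the needle; 0.14 to 0.5, does not move. Needle on tab: both values equal. Positive: facing the dial, anticlockwise from the handle, towards the gauge's -y
- needle_tip (a point): tip of the needle, 34 mm from the dial centre; its z axis points along the needle, x along the pivot
- tab_tip (a point): inner end of the index tab, 36 mm from the dial centre; its z axis points radially outward through the tab
- coupon: welded steel test piece, bolted to the bench. Origin: centre of its underside. x runs along the bead, z up. Base plate 130 (x) by 100 (y) by 10 mm; on its centre line an upright web 110 mm long in x, 12 mm thick; along the web's top edge a lumpy round bead about 17 mm wide, lumps uneven by 1 to 2 mm, highest 78 mm above the bench
- crest (a point): top of the bead's highest lump, in the middle of its length, 78 mm above the coupon's underside (lump radius 9 mm)
- hammer: bystander: hammer lying on the bench, 240 mm long, leave alone
- brush: bystander: brush lying on the bench, 170 mm long, between the gauge and the test piece, leave alone
- offcut: bystander: flat bar offcut 110 x 40 x 12 mm on the robot's side, leave alone
Things that resemble listed ones, but are neither listed nor needed, are in the scene too. Of the things that look like the coupon, the largest one is meant. There is more than one size of the gauge; the one meant has the size given above.

How it is judged:
On the way, in this order (a step that is already met when the one before it is completed fails the run):
1. the gauge is lifted off the bench in the fingers (height (world z) of gauge above 0.03 m and contact force between the fingers and gauge above 2 N), for 0.1 s.
2. the middle of the gauge's base bears on the bead's highest lump (x of crest in the frame of gauge between -0.015 and 0.015 m and y of crest in the frame of gauge between -0.035 and 0.035 m and z of crest in the frame of gauge between -0.008 and 0.006 m and contact force between gauge and coupon above 0.5 N), for 0.2 s.
At the end, for the whole second after the job is handed in: Fingers hold the gauge (>2 N); crest under its base (15 mm in x, 35 mm in y, -8 to +6 mm in z of the gauge), bearing 0.5 to 30 N; gauge x within 0.26 rad of bead line; needle within 0.06 rad of tab and 0.2 rad of plumb, under 0.3 rad/s; lean under 0.65 rad (all of step 2 and contact force between gauge and coupon below 30 N and contact force between the fingers and gauge above 2 N and angle between the x axis of gauge and the x axis of coupon, either way round below 0.26 rad and angle between the z axis of needle_tip and the z axis of tab_tip, either way round below 0.06 rad and angle between needle_tip's own z axis and vertical below 0.2 rad and velocity of joint needle between -0.3 and 0.3 rad/s and angle between gauge's own z axis and vertical below 0.65 rad); the arm keeps its last pose, push and grip.
It fails at once if a bystander is moved more than 20 mm (distance of any of hammer, brush, offcut from where it was at the start of the episode above 0.02 m).
It fails at once if the gauge is slammed or leaned on the test piece with more than 60 N (contact force between gauge and coupon above 60 N).
It also fails if it takes over 58 s, if anything falls off the work surface, if the arm or the gripper's body presses on something with over 40 N, if the wrist force passes 120 N, or if a joint passes its speed limit or range.

## Working session

There is one attempt and no reset: what is moved stays moved. The work goes in short steps, Python scripts to look and compute and a tool call to move; the robot and the scene stay as the last step left them, time stands still between calls to the robot, and variables do not carry over. Pictures are saved under pics/ and viewed, at most 10 in all, crops included, and the job is handed in when it is done.

Besides the shell and the picture viewer there is one more tool, called after ">>>" as name(argument=value, ...) on one line, values as JSON. apply_moves: Moves the arm, as the interface text tells. Its arguments: {"type":"object","properties":{"moves":{"type":"array"}},"required":["moves"]}

```bash
mkdir -p pics
cat > h.py <<'E'
import numpy as np, cv2
from bench import ctrl
def world(cam,d,mask=None):
    p=ctrl.camera_params(cam);K=np.array(p["K"],float);T=np.array(p["cam_to_world"])
    v,u=np.nonzero((d>0) if mask is None else (mask&(d>0)))
    n=cv2.undistortPoints(np.stack([u,v],1).astype(np.float64)[:,None],K,np.array(p["dist"],float))[:,0]
    z=d[v,u];P=np.c_[n*z[:,None],z]
    return P@T[:3,:3].T+T[:3,3],u,v
def proj(cam,P):
    p=ctrl.camera_params(cam);T=np.linalg.inv(np.array(p["cam_to_world"]))
    P=np.atleast_2d(P)@T[:3,:3].T+T[:3,3]
    return cv2.projectPoints(P,np.zeros(3),np.zeros(3),np.array(p["K"],float),np.array(p["dist"],float))[0][:,0]
E
python3 - <<'E'
from h import *
ims=[]
for c in("side","top"):
    im,d=ctrl.camera(c);np.savez(f"/tmp/{c}.npz",im=im,d=d)
    print(c,np.round(ctrl.camera_params(c)["cam_to_world"],3).tolist())
    for t in("gauge","coupon","tab","hammer","brush","offcut"):
        for r in ctrl.outline_of(c,t):
            P,_,_=world(c,d,r["region"])
            print(c,t,round(r["score"],2),np.round(r["position"]),r["region"].sum(),np.round(np.percentile(P,[2,50,98],axis=0),3).tolist())
    cv2.imwrite(f"pics/{c}0.png",im[:,:,::-1])
print(ctrl.get_obs())
E
```

```text
side [[0.964, -0.211, 0.16, 0.373], [-0.265, -0.738, 0.62, -0.576], [-0.013, -0.641, -0.768, 0.864], [0.0, 0.0, 0.0, 1.0]]
side gauge 0.83 [386. 285.] 835 [[0.583, -0.177, 0.002], [0.617, -0.17, 0.04], [0.655, -0.158, 0.105]]
side gauge 0.66 [344. 314.] 1821 [[0.481, -0.271, 0.006], [0.508, -0.228, 0.065], [0.537, -0.174, 0.157]]
side coupon 0.96 [283. 190.] 2010 [[0.408, 0.11, 0.004], [0.469, 0.152, 0.016], [0.534, 0.186, 0.075]]
side coupon 0.88 [255. 147.] 784 [[0.4, 0.281, 0.002], [0.44, 0.312, 0.011], [0.483, 0.334, 0.052]]
side coupon 0.61 [212. 196.] 942 [[0.267, 0.147, 0.002], [0.309, 0.176, 0.011], [0.351, 0.194, 0.052]]
side hammer 0.68 [404. 196.] 1217 [[0.705, -0.087, 0.007], [0.74, 0.054, 0.023], [0.783, 0.146, 0.028]]
side brush 0.76 [344. 235.] 1014 [[0.482, -0.027, 0.006], [0.578, -0.01, 0.017], [0.641, 0.012, 0.022]]
side offcut 0.78 [280. 256.] 813 [[0.414, -0.067, 0.005], [0.433, -0.019, 0.011], [0.452, 0.038, 0.015]]
top [[0.006, -0.992, 0.124, 0.447], [-1.0, -0.009, -0.02, 0.048], [0.021, -0.124, -0.992, 0.942], [0.0, 0.0, 0.0, 1.0]]
top gauge 0.89 [407. 175.] 46
[... 779 characters left out ...]
.039, 0.015]]
{'time_s': 0.7, 'q': array([ 1.00667490e+00,  1.80775654e-01,  1.60700153e+00,  1.13918799e-05,
        1.35382999e+00, -2.06299221e-01]), 'dq': array([-0.00116682, -0.00025184, -0.00121486,  0.00090727,  0.00118855,
       -0.00067988]), 'joint_efforts': array([-9.76697925e-05, -4.44708359e+01, -3.51623404e+01, -6.88649607e-05,
        3.84647446e-04, -7.54494818e-05]), 'eef_pos': array([0.20136862, 0.53859376, 0.23130142]), 'eef_rot': array([-7.88204437e-06,  1.77959368e-01,  9.84037836e-01, -4.63615463e-06]), 'wrist_force': array([0.45591483, 0.30462153, 0.91194296]), 'torque': array([ 0.00848906, -0.01282263, -0.0088352 ]), 'grasp_force': 0.0, 'opening': 0.9997592517155008}
```

Run:
```python
from h import *
a=np.load("/tmp/side.npz")["im"];b=np.load("/tmp/top.npz")["im"]
def crop(im,u,v,w,h,s): return cv2.resize(im[v:v+h,u:u+w,::-1],None,fx=s,fy=s,interpolation=cv2.INTER_CUBIC)
x=np.hstack([crop(a,290,220,133,150,3),crop(b,370,130,133,150,3)])[:450]
y=cv2.resize(a[100:,150:550,::-1],None,fx=.0+1,fy=1)
cv2.imwrite("pics/crop1.png",x)
```

```text
(no output)
```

View pics/side0.png

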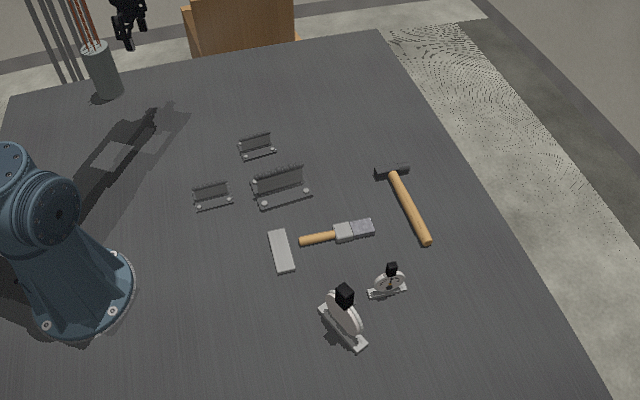

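View pics/crop1.png

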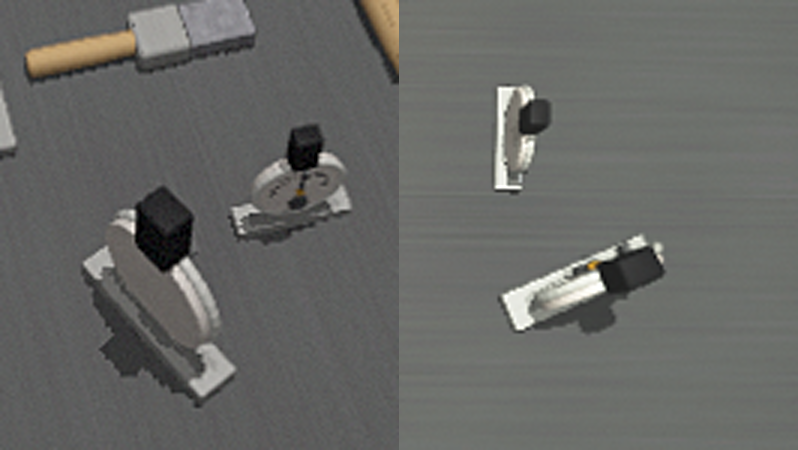

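Run:
```python
from h import *
C={c:np.load(f"/tmp/{c}.npz") for c in("side","top")}
def pts(x0,x1,y0,y1,z0,z1,cams=("side","top")):
    out=[]
    for c in cams:
        P,_,_=world(c,C[c]["d"]); m=np.all((P>[x0,y0,z0])&(P<[x1,y1,z1]),1); out.append(P[m])
    return out
def rect(n,L):
    for P in L+[np.vstack(L)]:
        r=cv2.minAreaRect((P[:,:2]*1000).astype(np.float32)); print(n,len(P),np.round(r[0],1),np.round(r[1],1),round(r[2],1),"med",np.round(np.median(P,0)*1000,1))
rect("handletop",pts(.44,.57,-.3,-.14,.148,.17))
rect("handle",pts(.44,.57,-.3,-.14,.12,.17))
rect("base",pts(.44,.575,-.3,-.14,.007,.02))
rect("plate",pts(.38,.56,.08,.24,.006,.014))
rect("bead",pts(.38,.56,.08,.24,.064,.09))
B=np.vstack(pts(.38,.56,.08,.24,.07,.09,("top",)));
v=np.linalg.svd(B[:,:2]-B[:,:2].mean(0))[2][0];print("bead yaw",np.degrees(np.arctan2(v[1],v[0])),B[:,2].max())
```

```text
handletop 221 [ 509.3 -217.7] [22.7 28.6] 24.7 med [ 508.5 -219.7  155.3]
handletop 171 [ 509.5 -216.4] [22.3 28.3] 22.3 med [ 509.4 -214.9  155.1]
handletop 392 [ 509.4 -217.2] [22.9 29.7] 23.1 med [ 509.1 -217.6  155.2]
handle 361 [ 509.2 -218.1] [23.3 29.3] 24.7 med [ 507.4 -222.8  153. ]
handle 224 [ 509.4 -216.1] [22.3 29.1] 22.3 med [ 507.6 -212.   154.6]
handle 585 [ 509.1 -217.3] [23.6 31.1] 23.3 med [ 507.5 -218.5  154. ]
base 549 [ 508.6 -217.8] [ 29.8 119.6] 24.4 med [ 507.1 -238.5   13.7]
base 294 [ 509.3 -217. ] [ 30.5 119.5] 23.7 med [ 497.5 -185.2   13.3]
base 843 [ 508.9 -217.4] [ 31.5 120. ] 23.7 med [ 503.5 -214.4   13.5]
plate 849 [471.1 160.6] [130.5 101.5] 5.2 med [467.1 135.1   9.5]
plate 1800 [468.1 163.1] [138.1 100.8] 5.9 med [472.3 153.    9.4]
plate 2649 [468.2 161.7] [138.2 103.5] 5.9 med [470.5 145.    9.5]
bead 327 [471.  160.5] [118.5  17.7] 5.4 med [469.3 158.1  71.9]
bead 411 [471.3 163.1] [118.5  16.4] 6.3 med [470.7 162.6  73.3]
bead 738 [471.2 161.3] [118.9  19.4] 5.3 med [469.5 160.5  72.7]
bead yaw -174.3884744345593 0.08007743162913428
```

```bash
cat >> h.py <<'E'
from scipy.spatial.transform import Rotation as R, Slerp
def cur():
    o=ctrl.get_obs();q=o["eef_rot"];return np.array(o["eef_pos"]),R.from_quat([q[1],q[2],q[3],q[0]])
def plan(p1,R1,n,jaw,start=None):
    p0,R0=start or cur();R1=R0 if R1 is None else R1
    S=Slerp([0,1],R.concatenate([R0,R1]));p,r=p0,R0
    for i in range(n):
        t=(i+1)/n;pt=p0+(np.array(p1)-p0)*t;rt=S(t)
        off=np.round(r.inv().apply(pt-p)*1000,1);rv=np.round(np.degrees((r.inv()*rt).as_rotvec()),2)
        print('{"jaw":%g,"offset":%s,"rot":%s},'%(jaw,off.tolist(),rv.tolist())+("\n" if i%5==4 else ""))
        p=p+r.apply(off/1000);r=r*R.from_rotvec(np.radians(rv))
def down(yaw_y):  # tool z down, tool y at world yaw (deg)
    a=np.radians(yaw_y);y=np.array([np.cos(a),np.sin(a),0]);z=np.array([0,0,-1.]);return R.from_matrix(np.c_[np.cross(y,z),y,z])
E
python3 -c "
from h import *
plan([.509,-.217,.21],down(113.8),15,1)"
```

```text
{"jaw":1,"offset":[-36.9, -40.0, 1.4],"rot":[-0.0, -0.0, -2.95]},
{"jaw":1,"offset":[-34.7, -41.8, 1.4],"rot":[-0.0, -0.0, -2.96]},
{"jaw":1,"offset":[-32.5, -43.6, 1.5],"rot":[-0.0, -0.0, -2.95]},
{"jaw":1,"offset":[-30.3, -45.2, 1.4],"rot":[-0.0, -0.0, -2.95]},
{"jaw":1,"offset":[-27.9, -46.7, 1.4],"rot":[-0.0, -0.0, -2.96]},

{"jaw":1,"offset":[-25.4, -48.1, 1.4],"rot":[-0.0, -0.0, -2.95]},
{"jaw":1,"offset":[-22.9, -49.3, 1.4],"rot":[-0.0, -0.0, -2.95]},
{"jaw":1,"offset":[-20.4, -50.4, 1.5],"rot":[-0.0, -0.0, -2.96]},
{"jaw":1,"offset":[-17.7, -51.5, 1.4],"rot":[-0.0, -0.0, -2.95]},
{"jaw":1,"offset":[-15.1, -52.2, 1.4],"rot":[-0.0, -0.0, -2.95]},

{"jaw":1,"offset":[-12.3, -53.0, 1.4],"rot":[-0.0, -0.0, -2.96]},
{"jaw":1,"offset":[-9.6, -53.5, 1.4],"rot":[-0.0, -0.0, -2.95]},
{"jaw":1,"offset":[-6.9, -54.0, 1.5],"rot":[-0.0, -0.0, -2.95]},
{"jaw":1,"offset":[-4.0, -54.2, 1.4],"rot":[0.0, -0.0, -2.96]},
{"jaw":1,"offset":[-1.2, -54.4, 1.4],"rot":[0.0, -0.0, -2.95]},
```

>>> apply_moves(moves=[{"jaw": 1, "offset": [-37, -40, 1.4], "rot": [0, 0, -3]}, {"jaw": 1, "offset": [-34.5, -42, 1.4], "rot": [0, 0, -3]}, {"jaw": 1, "offset": [-32.5, -43.5, 1.4], "rot": [0, 0, -3]}, {"jaw": 1, "offset": [-30.5, -45, 1.4], "rot": [0, 0, -3]}, {"jaw": 1, "offset": [-28, -46.5, 1.4], "rot": [0, 0, -3]}])

```text
time_s: 1.32
eef_pos: [0.3051, 0.2857, 0.2245]
eef_rot: [0.001, 0.047, 0.999, 0.0]
wrist_force: [0.7, -0.3, -0.4]
opening: 1.004
grasp_force: 0.0
```

>>> apply_moves(moves=[{"jaw": 1, "offset": [-25.5, -48, 1.4], "rot": [0, 0, -3]}, {"jaw": 1, "offset": [-23, -49.5, 1.4], "rot": [0, 0, -3]}, {"jaw": 1, "offset": [-20.5, -50.5, 1.4], "rot": [0, 0, -3]}, {"jaw": 1, "offset": [-17.5, -51.5, 1.4], "rot": [0, 0, -3]}, {"jaw": 1, "offset": [-15, -52, 1.4], "rot": [0, 0, -3]}])

```text
time_s: 1.95
eef_pos: [0.4091, 0.0341, 0.2177]
eef_rot: [0.001, -0.084, 0.997, -0.0]
wrist_force: [0.6, 0.8, 0.3]
opening: 1.005
grasp_force: 0.0
```

>>> apply_moves(moves=[{"jaw": 1, "offset": [-12.5, -53, 1.4], "rot": [0, 0, -3]}, {"jaw": 1, "offset": [-9.5, -53.5, 1.4], "rot": [0, 0, -3]}, {"jaw": 1, "offset": [-7, -54, 1.4], "rot": [0, 0, -3]}, {"jaw": 1, "offset": [-4, -54, 1.4], "rot": [0, 0, -2.5]}, {"jaw": 1, "offset": [-1, -54, 1.4], "rot": [0, 0, -2.5]}])

```text
time_s: 2.58
eef_pos: [0.5134, -0.2165, 0.2103]
eef_rot: [0.0, -0.204, 0.979, -0.0]
wrist_force: [1.0, -0.1, -0.4]
opening: 1.002
grasp_force: 0.0
```

>>> apply_moves(moves=[{"jaw": 1, "offset": [4, 1, 25], "rot": [0, 0, 0]}, {"jaw": 1, "offset": [0, 0, 35], "rot": [0, 0, 0]}, {"jaw": 1, "offset": [0, 0, 25], "rot": [0, 0, 0]}, {"jaw": 1, "offset": [0, 0, 5], "rot": [0, 0, 0]}, {"jaw": 0, "offset": [0, 0, 0], "rot": [0, 0, 0]}])

```text
time_s: 3.2
eef_pos: [0.5091, -0.2155, 0.1208]
eef_rot: [0.0, -0.204, 0.979, -0.0]
wrist_force: [0.1, 0.6, 0.5]
opening: 0.82
grasp_force: 0.0
```

>>> apply_moves(moves=[{"jaw": 0, "offset": [0, 0, 0], "rot": [0, 0, 0]}, {"jaw": 0, "offset": [0, 0, 0], "rot": [0, 0, 0]}, {"jaw": 0, "offset": [0, 0, 0], "rot": [0, 0, 0]}, {"jaw": 0, "offset": [0, 0, 0], "rot": [0, 0, 0]}, {"jaw": 0, "offset": [0, 0, 0], "rot": [0, 0, 0]}])

```text
time_s: 3.82
eef_pos: [0.5096, -0.2161, 0.1214]
eef_rot: [0.001, -0.204, 0.979, -0.001]
wrist_force: [1.2, -1.6, 5.6]
opening: 0.32
grasp_force: 61.3
```

```bash
cat >> h.py <<'E'
LG=0.1214
def tool_for(D,yaw,pitch=0,lean=0):
    """gauge rotation: yaw about z, pitch about gauge y (neg = face up), lean about gauge x; D = dial centre. returns TCP pos, tool R"""
    G=R.from_euler("ZYX",[yaw,pitch,lean],degrees=True)
    T=G*R.from_matrix(np.array([[-1,0,0],[0,1,0],[0,0,-1.]]))
    return np.array(D)+G.apply([0,0,LG-.064]),T
E
python3 -c "
from h import *
D=[.42,-.34,.52]
p,T=tool_for(D,-101,-25)
print(p,proj('side',[D,p]))
p0,R0=cur();plan(p,T,15,0,(p0+[0,0,.2],R0))"
```

```text
[ 0.4246287  -0.3161874   0.57202207] [[302.80245701 235.52828298]
 [298.88891756 176.30643621]]
{"jaw":0,"offset":[7.8, -3.9, -16.7],"rot":[1.81, -0.94, 8.14]},
{"jaw":0,"offset":[6.9, -5.5, -16.7],"rot":[1.8, -0.94, 8.14]},
{"jaw":0,"offset":[5.8, -6.9, -16.6],"rot":[1.81, -0.93, 8.15]},
{"jaw":0,"offset":[4.4, -8.1, -16.4],"rot":[1.8, -0.94, 8.14]},
{"jaw":0,"offset":[2.9, -9.2, -16.2],"rot":[1.8, -0.94, 8.14]},

{"jaw":0,"offset":[1.2, -10.0, -16.0],"rot":[1.81, -0.94, 8.14]},
{"jaw":0,"offset":[-0.4, -10.5, -15.6],"rot":[1.8, -0.94, 8.14]},
{"jaw":0,"offset":[-2.2, -10.8, -15.3],"rot":[1.81, -0.94, 8.14]},
{"jaw":0,"offset":[-4.0, -10.9, -14.9],"rot":[1.81, -0.94, 8.15]},
{"jaw":0,"offset":[-5.8, -10.6, -14.5],"rot":[1.8, -0.94, 8.14]},

{"jaw":0,"offset":[-7.5, -10.2, -14.0],"rot":[1.81, -0.93, 8.14]},
{"jaw":0,"offset":[-9.1, -9.3, -13.6],"rot":[1.8, -0.94, 8.14]},
{"jaw":0,"offset":[-10.7, -8.4, -13.1],"rot":[1.81, -0.94, 8.14]},
{"jaw":0,"offset":[-11.9, -7.3, -12.7],"rot":[1.8, -0.94, 8.14]},
{"jaw":0,"offset":[-13.0, -5.8, -12.3],"rot":[1.81, -0.94, 8.15]},
```

>>> apply_moves(moves=[{"jaw": 0, "offset": [0, 0, -20], "rot": [0, 0, 0]}, {"jaw": 0, "offset": [0, 0, -40], "rot": [0, 0, 0]}, {"jaw": 0, "offset": [0, 0, -50], "rot": [0, 0, 0]}, {"jaw": 0, "offset": [0, 0, -50], "rot": [0, 0, 0]}, {"jaw": 0, "offset": [0, 0, -40], "rot": [0, 0, 0]}])

```text
time_s: 4.45
eef_pos: [0.5081, -0.2147, 0.3207]
eef_rot: [-0.001, -0.204, 0.979, 0.001]
wrist_force: [0.4, -0.9, -4.6]
opening: 0.317
grasp_force: 60.6
```

>>> apply_moves(moves=[{"jaw": 0, "offset": [8, -4, -16.5], "rot": [1.8, -0.94, 8.14]}, {"jaw": 0, "offset": [7, -5.5, -16.5], "rot": [1.8, -0.94, 8.14]}, {"jaw": 0, "offset": [6, -7, -16.5], "rot": [1.8, -0.94, 8.14]}, {"jaw": 0, "offset": [4.5, -8, -16.5], "rot": [1.8, -0.94, 8.14]}, {"jaw": 0, "offset": [3, -9, -16], "rot": [1.8, -0.94, 8.14]}])

```text
time_s: 5.08
eef_pos: [0.4789, -0.2482, 0.4013]
eef_rot: [0.053, 0.152, 0.985, -0.066]
wrist_force: [0.6, 0.7, -4.9]
opening: 0.319
grasp_force: 60.5
```

>>> apply_moves(moves=[{"jaw": 0, "offset": [1, -10, -16], "rot": [1.8, -0.94, 8.14]}, {"jaw": 0, "offset": [-0.5, -10.5, -15.5], "rot": [1.8, -0.94, 8.14]}, {"jaw": 0, "offset": [-2, -11, -15.5], "rot": [1.8, -0.94, 8.14]}, {"jaw": 0, "offset": [-4, -11, -15], "rot": [1.8, -0.94, 8.14]}, {"jaw": 0, "offset": [-6, -10.5, -14.5], "rot": [1.8, -0.94, 8.14]}])

```text
time_s: 5.7
eef_pos: [0.4512, -0.2819, 0.485]
eef_rot: [0.1, 0.486, 0.859, -0.125]
wrist_force: [0.5, -0.4, -5.9]
opening: 0.317
grasp_force: 60.6
```

>>> apply_moves(moves=[{"jaw": 0, "offset": [-7.5, -10, -14], "rot": [1.8, -0.94, 8.14]}, {"jaw": 0, "offset": [-9, -9.5, -13.5], "rot": [1.8, -0.94, 8.14]}, {"jaw": 0, "offset": [-10.5, -8.5, -13], "rot": [1.8, -0.94, 8.14]}, {"jaw": 0, "offset": [-12, -7.5, -12.5], "rot": [1.8, -0.94, 8.14]}, {"jaw": 0, "offset": [-13, -6, -12.5], "rot": [1.8, -0.94, 8.14]}])

```text
time_s: 6.32
eef_pos: [0.4229, -0.3155, 0.5681]
eef_rot: [0.134, 0.755, 0.62, -0.167]
wrist_force: [-1.1, -0.4, -5.7]
opening: 0.32
grasp_force: 60.6
```

```bash
python3 -c "
from h import *
p,r=cur();print(p,(r*R.from_matrix(np.diag([-1,1,-1.]))).as_euler('ZYX',degrees=True))
im,d=ctrl.camera('side');np.savez('/tmp/s1.npz',im=im,d=d)
cv2.imwrite('pics/s1.png',cv2.resize(im[120:340,200:420,::-1],None,fx=2.7,fy=2.7,interpolation=cv2.INTER_CUBIC))"
```

```text
[ 0.42292689 -0.3154691   0.56812601] [-101.07420585  -24.71073651   -0.29402722]
```

View pics/s1.png

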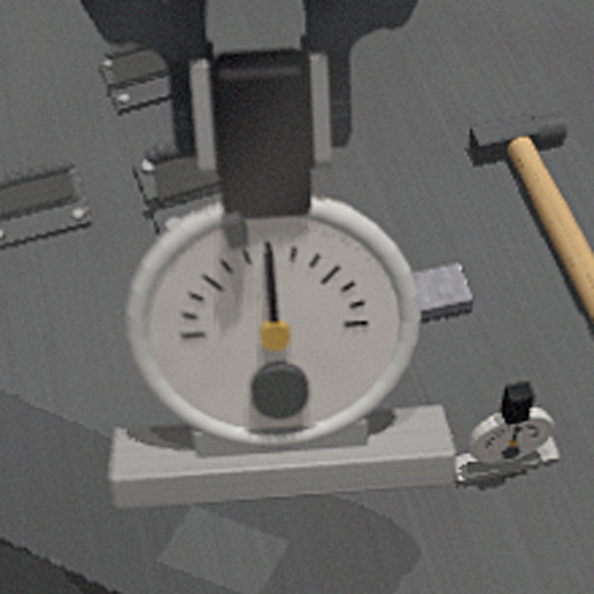

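```bash
cat >> h.py <<'E'
def ingauge(cam,uv,xs,L=LG):
    p,r=cur();G=r*R.from_matrix(np.diag([-1,1,-1.]));o=p-G.apply([0,0,L])
    c=ctrl.camera_params(cam);T=np.array(c["cam_to_world"])
    n=cv2.undistortPoints(np.array(uv,float)[:,None],np.array(c["K"],float),np.array(c["dist"],float))[:,0]
    ray=G.inv().apply(np.c_[n,np.ones(len(n))]@T[:3,:3].T);s=G.inv().apply(T[:3,3]-o)
    return [s+k*(x-s[0])/k[0] for k,x in zip(ray,xs)]
E
python3 - <<'E'
from h import *
f=lambda u,v:(200+(u+.5)/2.7-.5,120+(v+.5)/2.7-.5)
names=["pivot","tip","tab inner","tab mid","rimL","rimR","baseL","baseR","cw"]
pts=[f(274,336),f(268,244),f(236,240),f(234,228),f(129,310),f(419,308),f(113,478),f(456,450),f(279,389)]
for xo in(.008,.013):
    for n,q in zip(names,ingauge("side",pts,[xo]*6+[.015,.015,xo])):print(n,np.round(q*1000,1),"ang",round(float(np.arctan2(-q[1],q[2]-.064)),3))
im,d=np.load("/tmp/s1.npz").values() 
for n,q in zip(names,pts):print(n,d[int(round(q[1])),int(round(q[0]))])
# depth points of dial front in gauge frame
p,r=cur();G=r*R.from_matrix(np.diag([-1,1,-1.]));o=p-G.apply([0,0,LG])
m=np.zeros(d.shape,bool);m[120:340,200:420]=1
P,u,v=world("side",d,m);Q=G.inv().apply(P-o)*1000
def show(n,k):
    print(n,k.sum(),np.round(np.percentile(Q[k],[1,50,99],axis=0),1).tolist())
near=np.abs(Q[:,0])<30
show("dial",near&(np.abs(Q[:,1])<60)&(Q[:,2]>25)&(Q[:,2]<105))
show("base",near&(np.abs(Q[:,1])<70)&(Q[:,2]>-10)&(Q[:,2]<18))
k=near&(Q[:,0]>11)&(Q[:,2]>90)&(Q[:,2]<112)&(np.abs(Q[:,1])<30);show("tab?",k)
E
```

```text
pivot [ 8.   0.3 61.6] ang -3.024
tip [ 8.   0.2 95.4] ang -0.007
tab inner [ 8.  -9.7 97.4] ang 0.283
tab mid [  8.  -10.  101.7] ang 0.261
rimL [  8.  -45.7  74.5] ang 1.344
rimR [ 8.  47.9 68.7] ang -1.472
baseL [ 15.  -57.2  13.5] ang 2.294
baseR [15.  59.5 16.1] ang -2.248
cw [ 8.   0.8 40.9] ang -3.106
pivot [13.   0.3 64.6] ang -0.498
tip [13.   0.3 97.9] ang -0.008
tab inner [ 13.   -9.5 100. ] ang 0.259
tab mid [ 13.   -9.9 104.1] ang 0.241
rimL [ 13.  -45.   77.4] ang 1.282
rimR [13.  47.2 71.7] ang -1.41
baseL [ 15.  -57.2  13.5] ang 2.294
baseR [15.  59.5 16.1] ang -2.248
cw [13.   0.9 44.2] ang -3.098
pivot 0.41040587
tip 0.39771992
tab inner 0.3883184
tab mid 0.38742626
rimL 0.40760323
rimR 1.0304388
baseL 0.4272285
baseR 0.9645244
cw 0.41871983
dial 7336 [[1.9, -45.9, 26.2], [4.0, -0.2, 66.1], [11.0, 45.0, 103.8]]
base 3227 [[-16.0, -58.9, -1.2], [10.5, -0.5, 11.8], [13.7, 58.2, 17.2]]
tab? 94 [[11.4, -14.1, 98.9], [15.2, -10.6, 104.1], [16.8, -7.0, 108.3]]
```

```bash
python3 -c "
from h import *
p,T=tool_for([.42,-.34,.52],-101,-25,-15)
plan(p,T,5,0)"
```

```text
{"jaw":0,"offset":[0.0, 3.3, 0.1],"rot":[2.94, -0.03, -0.09]},
{"jaw":0,"offset":[0.1, 3.4, -0.2],"rot":[2.95, -0.03, -0.1]},
{"jaw":0,"offset":[-0.0, 3.3, -0.2],"rot":[2.94, -0.03, -0.09]},
{"jaw":0,"offset":[-0.0, 3.3, -0.5],"rot":[2.95, -0.04, -0.09]},
{"jaw":0,"offset":[-0.0, 3.3, -0.6],"rot":[2.94, -0.03, -0.09]},
```

>>> apply_moves(moves=[{"jaw": 0, "offset": [0, 3.3, 0], "rot": [2.95, 0, -0.1]}, {"jaw": 0, "offset": [0, 3.3, 0], "rot": [2.95, 0, -0.1]}, {"jaw": 0, "offset": [0, 3.3, -0.2], "rot": [2.95, 0, -0.1]}, {"jaw": 0, "offset": [0, 3.3, -0.5], "rot": [2.95, 0, -0.1]}, {"jaw": 0, "offset": [0, 3.3, -0.5], "rot": [2.95, 0, -0.1]}])

```text
time_s: 7.0
eef_pos: [0.44, -0.3189, 0.5675]
eef_rot: [0.035, 0.761, 0.6, -0.246]
wrist_force: [-0.9, 0.0, -5.0]
opening: 0.325
grasp_force: 60.7
```

>>> apply_moves(moves=[{"jaw": 0, "offset": [0, 0, 0], "rot": [0, 0, 0]}, {"jaw": 0, "offset": [0, 0, 0], "rot": [0, 0, 0]}, {"jaw": 0, "offset": [0, 0, 0], "rot": [0, 0, 0]}, {"jaw": 0, "offset": [0, 0, 0], "rot": [0, 0, 0]}, {"jaw": 0, "offset": [0, 0, 0], "rot": [0, 0, 0]}])

```text
time_s: 7.62
eef_pos: [0.4393, -0.3193, 0.5701]
eef_rot: [0.038, 0.762, 0.598, -0.246]
wrist_force: [-1.1, 0.4, -5.2]
opening: 0.319
grasp_force: 60.8
```

>>> apply_moves(moves=[{"jaw": 0, "offset": [0, 0, 0], "rot": [0, 0, 0]}, {"jaw": 0, "offset": [0, 0, 0], "rot": [0, 0, 0]}, {"jaw": 0, "offset": [0, 0, 0], "rot": [0, 0, 0]}, {"jaw": 0, "offset": [0, 0, 0], "rot": [0, 0, 0]}, {"jaw": 0, "offset": [0, 0, 0], "rot": [0, 0, 0]}])

```text
time_s: 8.25
eef_pos: [0.4395, -0.3194, 0.5697]
eef_rot: [0.038, 0.762, 0.598, -0.246]
wrist_force: [-0.4, -0.3, -5.8]
opening: 0.318
grasp_force: 60.8
```

>>> apply_moves(moves=[{"jaw": 0, "offset": [0, 0, 0], "rot": [0, 0, 0]}, {"jaw": 0, "offset": [0, 0, 0], "rot": [0, 0, 0]}, {"jaw": 0, "offset": [0, 0, 0], "rot": [0, 0, 0]}, {"jaw": 0, "offset": [0, 0, 0], "rot": [0, 0, 0]}, {"jaw": 0, "offset": [0, 0, 0], "rot": [0, 0, 0]}])

```text
time_s: 8.88
eef_pos: [0.4395, -0.3194, 0.5697]
eef_rot: [0.038, 0.762, 0.598, -0.246]
wrist_force: [0.2, -1.3, -4.7]
opening: 0.322
grasp_force: 60.8
```

```bash
python3 -c "
from h import *
p,r=cur();print(p,(r*R.from_matrix(np.diag([-1,1,-1.]))).as_euler('ZYX',degrees=True))
im,d=ctrl.camera('side');np.savez('/tmp/s2.npz',im=im,d=d)
for q in ingauge('side',[(300,240)],[.01]):print(q)
u,v=proj('side',[.42,-.34,.52])[0];print(u,v)
cv2.imwrite('pics/s2.png',cv2.resize(im[175:285,245:365,::-1],None,fx=5,fy=5,interpolation=cv2.INTER_CUBIC))"
```

```text
[ 0.439517   -0.31942049  0.56970723] [-100.3583209   -24.82632261  -15.07754778]
[ 0.01       -0.00363448  0.06458816]
302.8024570119617 235.5282829768894
```

View pics/s2.png

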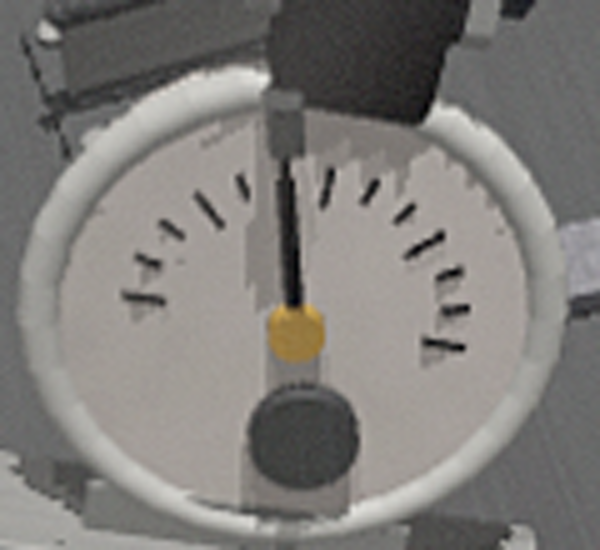

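Run:
```python
from h import *
f=lambda u,v:(245+(u+.5)/5-.5,175+(v+.5)/5-.5)
n=["pivot","ndl low","ndl up","cw","tab in","tab out"]
pts=[f(296,331),f(293,295),f(286,170),f(303,435),f(286,150),f(284,100)]
for xs in([.012,.010,.010,.010,.0165,.0165],[.009,.007,.007,.007,.013,.013]):
    for a,q in zip(n,ingauge("side",pts,xs)):print(a,np.round(q*1000,1))
im,d=np.load("/tmp/s2.npz").values()
p,r=cur();G=r*R.from_matrix(np.diag([-1,1,-1.]));o=p-G.apply([0,0,LG])
m=np.zeros(d.shape,bool);m[170:290,240:370]=1
P,u,v=world("side",d,m);Q=G.inv().apply(P-o)*1000
k=(np.abs(Q[:,0]-16)<5)&(Q[:,2]>90)&(Q[:,2]<112)&(np.abs(Q[:,1])<30);print(k.sum(),np.median(Q[k],0),Q[k].mean(0))
hsv=cv2.cvtColor(im,cv2.COLOR_RGB2HSV)[v,u]
k=(hsv[:,0]>12)&(hsv[:,0]<30)&(hsv[:,1]>120);print("pivot",k.sum(),Q[k].mean(0))
k=(im[v,u].max(1)<70)&(np.abs(Q[:,1])<25)&(Q[:,2]>66)&(Q[:,2]<98)&(np.abs(Q[:,1]+(Q[:,2]-64)*.26)<3.5);K=Q[k];print("needle",k.sum(),K.mean(0),np.polyfit(K[:,2],K[:,1],1))
```

```text
pivot [12.  -0.5 65.5]
ndl low [10.  -2.2 71.4]
ndl up [10.  -8.2 95. ]
cw [10.   5.4 43.4]
tab in [ 16.5  -9.9 101.8]
tab out [ 16.5 -12.  110.7]
pivot [ 9.  -0.  63.8]
ndl low [ 7.  -1.7 69.7]
ndl up [ 7.  -7.8 93.5]
cw [ 7.   5.9 41.5]
tab in [ 13.   -9.4 100.1]
tab out [ 13.  -11.5 109.1]
161 [ 16.2455172   -9.18232255 108.35503116] [ 14.7651649   -7.15872674 106.50541249]
pivot 99 [11.48675688 -0.35698424 65.00013746]
needle 86 [10.85470306 -5.35258954 83.27302728] [-0.25607655 15.97167987]
```

```bash
cat >> h.py <<'E'
def tool_base(O,yaw,lean):
    G=R.from_euler("ZYX",[yaw,0,lean],degrees=True)
    return np.array(O)+G.apply([0,0,LG]),G*R.from_matrix(np.diag([-1,1,-1.]))
E
python3 -c "
from h import *
p,T=tool_base([.471,.162,.118],5.5,-15)
print(p);plan(p,T,15,0)"
```

```text
[0.46798847 0.19327598 0.2352634 ]
{"jaw":0,"offset":[40.2, -2.6, 6.9],"rot":[-1.53, -0.69, -6.99]},
{"jaw":0,"offset":[40.3, 2.2, 6.4],"rot":[-1.53, -0.68, -7.0]},
{"jaw":0,"offset":[39.8, 6.9, 6.0],"rot":[-1.53, -0.69, -6.99]},
{"jaw":0,"offset":[38.8, 11.5, 5.8],"rot":[-1.53, -0.68, -7.0]},
{"jaw":0,"offset":[37.1, 16.0, 5.8],"rot":[-1.53, -0.69, -6.99]},

{"jaw":0,"offset":[35.0, 20.3, 5.7],"rot":[-1.53, -0.68, -7.0]},
{"jaw":0,"offset":[32.3, 24.2, 6.0],"rot":[-1.53, -0.69, -6.99]},
{"jaw":0,"offset":[29.3, 27.9, 6.3],"rot":[-1.53, -0.68, -7.0]},
{"jaw":0,"offset":[25.7, 31.0, 6.8],"rot":[-1.52, -0.69, -6.99]},
{"jaw":0,"offset":[21.8, 33.7, 7.3],"rot":[-1.53, -0.68, -6.99]},

{"jaw":0,"offset":[17.7, 36.0, 8.0],"rot":[-1.53, -0.69, -7.0]},
{"jaw":0,"offset":[13.3, 37.6, 8.8],"rot":[-1.53, -0.69, -6.99]},
{"jaw":0,"offset":[8.7, 38.7, 9.8],"rot":[-1.53, -0.68, -7.0]},
{"jaw":0,"offset":[4.1, 39.2, 10.6],"rot":[-1.53, -0.69, -6.99]},
{"jaw":0,"offset":[-0.6, 39.1, 11.7],"rot":[-1.53, -0.68, -7.0]},
```

>>> apply_moves(moves=[{"jaw": 0, "offset": [40, -2.5, 7], "rot": [-1.53, -0.69, -7]}, {"jaw": 0, "offset": [40, 2, 6.5], "rot": [-1.53, -0.69, -7]}, {"jaw": 0, "offset": [40, 7, 6], "rot": [-1.53, -0.69, -7]}, {"jaw": 0, "offset": [39, 11.5, 6], "rot": [-1.53, -0.69, -7]}, {"jaw": 0, "offset": [37, 16, 6], "rot": [-1.53, -0.69, -7]}])

```text
time_s: 9.55
eef_pos: [0.4486, -0.1478, 0.4571]
eef_rot: [0.03, 0.533, 0.814, -0.228]
wrist_force: [0.0, -0.0, -5.5]
opening: 0.315
grasp_force: 61.0
```

>>> apply_moves(moves=[{"jaw": 0, "offset": [35, 20.5, 5.5], "rot": [-1.53, -0.69, -7]}, {"jaw": 0, "offset": [32.5, 24, 6], "rot": [-1.53, -0.69, -7]}, {"jaw": 0, "offset": [29.5, 28, 6], "rot": [-1.53, -0.69, -7]}, {"jaw": 0, "offset": [25.5, 31, 7], "rot": [-1.53, -0.69, -7]}, {"jaw": 0, "offset": [22, 33.5, 7.5], "rot": [-1.53, -0.69, -7]}])

```text
time_s: 10.18
eef_pos: [0.4579, 0.0232, 0.3458]
eef_rot: [0.02, 0.254, 0.949, -0.188]
wrist_force: [1.6, -0.7, -5.3]
opening: 0.317
grasp_force: 60.9
```

>>> apply_moves(moves=[{"jaw": 0, "offset": [17.5, 36, 8], "rot": [-1.53, -0.69, -7]}, {"jaw": 0, "offset": [13.5, 37.5, 9], "rot": [-1.53, -0.69, -7]}, {"jaw": 0, "offset": [8.5, 38.5, 10], "rot": [-1.53, -0.69, -7]}, {"jaw": 0, "offset": [4, 39, 10.5], "rot": [-1.53, -0.69, -7]}, {"jaw": 0, "offset": [0, 30, 8], "rot": [-1.53, -0.69, -7]}])

```text
time_s: 10.8
eef_pos: [0.4661, 0.1858, 0.2398]
eef_rot: [0.006, -0.051, 0.99, -0.13]
wrist_force: [-0.3, -1.3, -5.3]
opening: 0.322
grasp_force: 60.9
```

>>> apply_moves(moves=[{"jaw": 0, "offset": [0, 0, 0], "rot": [0, 0, 0]}, {"jaw": 0, "offset": [0, 0, 0], "rot": [0, 0, 0]}, {"jaw": 0, "offset": [0, 0, 0], "rot": [0, 0, 0]}, {"jaw": 0, "offset": [0, 0, 0], "rot": [0, 0, 0]}, {"jaw": 0, "offset": [0, 0, 0], "rot": [0, 0, 0]}])

```text
time_s: 11.42
eef_pos: [0.4666, 0.1844, 0.2411]
eef_rot: [0.007, -0.048, 0.99, -0.131]
wrist_force: [0.4, 0.2, -4.7]
opening: 0.321
grasp_force: 61.4
```

```bash
cat > look.py <<'E'
from h import *
import sys
p,r=cur();G=r*R.from_matrix(np.diag([-1,1,-1.]));o=p-G.apply([0,0,LG])
print("tcp",p,"euler",G.as_euler("ZYX",degrees=True),"origin",o)
C=np.array([.471,.162,.078]);print("crest in gauge mm",G.inv().apply(C-o)*1000)
ims=[]
for c in("side","top"):
    im,d=ctrl.camera(c)
    P,u,v=world(c,d);Q=G.inv().apply(P-o)*1000
    k=(np.abs(Q[:,0])<25)&(np.abs(Q[:,1])<70)&(Q[:,2]>-6)&(Q[:,2]<19)&(P[:,2]>.083 if len(sys.argv)<3 else True)
    K=Q[k];print(c,"base pts",k.sum(),np.round(np.percentile(K,[1,50,99],axis=0),1).tolist())
    t=K[(K[:,2]>10)];A=np.c_[t[:,:2],np.ones(len(t))];print("top-face plane",np.round(np.linalg.lstsq(A,t[:,2],rcond=None)[0],4))
    h=Q[(np.abs(Q[:,0])<20)&(np.abs(Q[:,1])<25)&(Q[:,2]>114)&(Q[:,2]<160)]
    U=proj(c,o)[0].astype(int);x=max(U[0]-75,0);y=max(U[1]-110,0)
    ims.append(cv2.resize(im[y:y+150,x:x+130,::-1],(390,450),interpolation=cv2.INTER_CUBIC))
cv2.imwrite("pics/%s.png"%sys.argv[1],np.hstack(ims))
E
python3 look.py p1
```

```text
tcp [0.46655045 0.18437233 0.24110815] euler [  5.55377919  -0.0415741  -15.02520846] origin [0.46968101 0.15305608 0.12385862]
crest in gauge mm [  2.14511684  20.36328986 -42.01763757]
side base pts 340 [[-14.9, -61.9, -0.1], [-6.6, -35.4, 13.1], [14.7, 58.5, 18.0]]
top-face plane [2.07000e-02 7.10000e-03 1.38595e+01]
top base pts 464 [[-13.6, -60.4, 3.2], [-5.8, -34.2, 13.3], [16.2, 56.0, 16.8]]
top-face plane [ 9.70000e-03 -2.00000e-03  1.34371e+01]
```

View pics/p1.png

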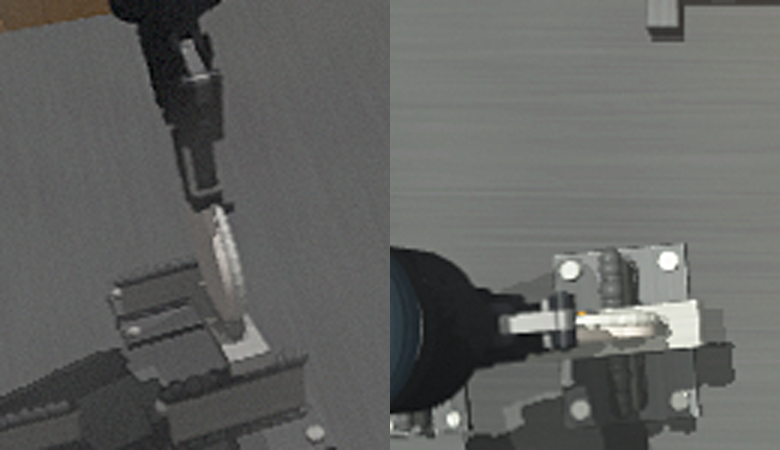

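```bash
python3 -c "
from h import *
p,T=tool_base([.471,.162,.083],5.5,-15)
plan(p,T,5,0)
print(T.inv().apply([0,0,-1]))"
```

```text
{"jaw":0,"offset":[-0.5, 3.8, 7.4],"rot":[-0.01, 0.01, 0.01]},
{"jaw":0,"offset":[-0.5, 3.7, 7.4],"rot":[-0.0, 0.0, 0.02]},
{"jaw":0,"offset":[-0.4, 3.8, 7.4],"rot":[-0.01, 0.01, 0.01]},
{"jaw":0,"offset":[-0.5, 3.8, 7.4],"rot":[-0.0, 0.01, 0.01]},
{"jaw":0,"offset":[-0.5, 3.7, 7.4],"rot":[-0.01, 0.01, 0.02]},

[-3.46944695e-18  2.58819045e-01  9.65925826e-01]
```

>>> apply_moves(moves=[{"jaw": 0, "offset": [-0.5, 3.8, 7.4], "rot": [0, 0, 0]}, {"jaw": 0, "offset": [-0.5, 3.8, 7.4], "rot": [0, 0, 0]}, {"jaw": 0, "offset": [-0.5, 3.8, 7.4], "rot": [0, 0, 0]}, {"jaw": 0, "offset": [-0.5, 3.8, 7.4], "rot": [0, 0, 0]}, {"jaw": 0, "offset": [-0.5, 3.7, 7], "rot": [0, 0, 0]}])

```text
time_s: 12.15
eef_pos: [0.4679, 0.1938, 0.1998]
eef_rot: [0.006, -0.048, 0.99, -0.131]
wrist_force: [0.5, 0.5, -5.6]
opening: 0.318
grasp_force: 61.5
```

>>> apply_moves(moves=[{"jaw": 0, "offset": [0, 0, 0], "rot": [0, 0, 0]}, {"jaw": 0, "offset": [0, 0, 0], "rot": [0, 0, 0]}, {"jaw": 0, "offset": [0, 0, 0], "rot": [0, 0, 0]}, {"jaw": 0, "offset": [0, 0, 0], "rot": [0, 0, 0]}, {"jaw": 0, "offset": [0, 0, 0], "rot": [0, 0, 0]}])

```text
time_s: 12.78
eef_pos: [0.4681, 0.1936, 0.2007]
eef_rot: [0.007, -0.048, 0.99, -0.131]
wrist_force: [-0.2, -0.4, -5.5]
opening: 0.32
grasp_force: 61.4
```

```bash
python3 look.py p2; python3 -c "
from h import *
o=ctrl.get_obs();print(o['wrist_force'],o['torque'])"
```

```text
tcp [0.46805375 0.19364085 0.2007223 ] euler [  5.5950783   -0.02340683 -15.02334399] origin [0.47116951 0.16232703 0.08347173]
crest in gauge mm [-0.20282488  1.11993184 -5.36470833]
side base pts 298 [[-14.7, -62.8, 0.2], [-6.3, -38.3, 13.1], [14.6, 47.8, 18.0]]
top-face plane [4.0800e-02 9.7000e-03 1.3899e+01]
top base pts 395 [[-13.6, -60.2, 2.3], [-5.7, -35.8, 13.2], [16.1, 48.5, 16.8]]
top-face plane [1.64000e-02 4.70000e-03 1.36078e+01]
[ 0.79956451 -0.21065537 -5.57628118] [0.48571472 0.03111022 0.06027759]
```

>>> apply_moves(moves=[{"jaw": 0, "offset": [0, 0.26, 0.97], "rot": [0, 0, 0]}, {"jaw": 0, "offset": [0, 0.26, 0.97], "rot": [0, 0, 0]}, {"jaw": 0, "offset": [0, 0.26, 0.97], "rot": [0, 0, 0]}, {"jaw": 0, "offset": [0, 0, 0], "rot": [0, 0, 0]}, {"jaw": 0, "offset": [0, 0, 0], "rot": [0, 0, 0]}])

```text
time_s: 13.5
eef_pos: [0.468, 0.1936, 0.1975]
eef_rot: [0.006, -0.048, 0.99, -0.131]
wrist_force: [0.0, -0.4, -5.2]
opening: 0.323
grasp_force: 61.4
```

>>> apply_moves(moves=[{"jaw": 0, "offset": [0, 0.26, 0.97], "rot": [0, 0, 0]}, {"jaw": 0, "offset": [0, 0, 0], "rot": [0, 0, 0]}, {"jaw": 0, "offset": [0, 0, 0], "rot": [0, 0, 0]}, {"jaw": 0, "offset": [0, 0, 0], "rot": [0, 0, 0]}, {"jaw": 0, "offset": [0, 0, 0], "rot": [0, 0, 0]}])

```text
time_s: 14.12
eef_pos: [0.468, 0.1937, 0.1965]
eef_rot: [0.006, -0.048, 0.99, -0.131]
wrist_force: [-0.0, -0.6, -5.3]
opening: 0.319
grasp_force: 61.4
```

Still no contact; small steps with a check after each.

>>> apply_moves(moves=[{"jaw": 0, "offset": [0, 0.2, 0.7], "rot": [0, 0, 0]}, {"jaw": 0, "offset": [0, 0, 0], "rot": [0, 0, 0]}, {"jaw": 0, "offset": [0, 0, 0], "rot": [0, 0, 0]}, {"jaw": 0, "offset": [0, 0, 0], "rot": [0, 0, 0]}, {"jaw": 0, "offset": [0, 0, 0], "rot": [0, 0, 0]}])

```text
time_s: 14.75
eef_pos: [0.468, 0.1937, 0.1958]
eef_rot: [0.006, -0.048, 0.99, -0.131]
wrist_force: [0.2, -0.6, -5.1]
opening: 0.322
grasp_force: 61.4
```

>>> apply_moves(moves=[{"jaw": 0, "offset": [0, 0.2, 0.7], "rot": [0, 0, 0]}, {"jaw": 0, "offset": [0, 0, 0], "rot": [0, 0, 0]}, {"jaw": 0, "offset": [0, 0, 0], "rot": [0, 0, 0]}, {"jaw": 0, "offset": [0, 0, 0], "rot": [0, 0, 0]}, {"jaw": 0, "offset": [0, 0, 0], "rot": [0, 0, 0]}])

```text
time_s: 15.38
eef_pos: [0.4681, 0.1937, 0.1953]
eef_rot: [0.007, -0.048, 0.99, -0.131]
wrist_force: [-0.4, -0.1, -1.1]
opening: 0.32
grasp_force: 61.9
```

>>> apply_moves(moves=[{"jaw": 0, "offset": [0, 0.1, 0.4], "rot": [0, 0, 0]}, {"jaw": 0, "offset": [0, 0, 0], "rot": [0, 0, 0]}, {"jaw": 0, "offset": [0, 0, 0], "rot": [0, 0, 0]}, {"jaw": 0, "offset": [0, 0, 0], "rot": [0, 0, 0]}, {"jaw": 0, "offset": [0, 0, 0], "rot": [0, 0, 0]}])

```text
time_s: 16.0
eef_pos: [0.4682, 0.1937, 0.1951]
eef_rot: [0.007, -0.048, 0.99, -0.131]
wrist_force: [-1.3, 0.9, 4.7]
opening: 0.32
grasp_force: 62.7
```

>>> apply_moves(moves=[{"jaw": 0, "offset": [0, 0, 0], "rot": [0, 0, 0]}, {"jaw": 0, "offset": [0, 0, 0], "rot": [0, 0, 0]}, {"jaw": 0, "offset": [0, 0, 0], "rot": [0, 0, 0]}, {"jaw": 0, "offset": [0, 0, 0], "rot": [0, 0, 0]}, {"jaw": 0, "offset": [0, 0, 0], "rot": [0, 0, 0]}])

```text
time_s: 16.62
eef_pos: [0.4682, 0.1937, 0.195]
eef_rot: [0.007, -0.048, 0.99, -0.131]
wrist_force: [-1.9, 1.8, 4.6]
opening: 0.317
grasp_force: 62.9
```

```bash
python3 look.py p3; python3 -c "
from h import *
o=ctrl.get_obs();print(o['wrist_force'],o['torque'],o['time_s'])"
```

```text
tcp [0.46822726 0.19371864 0.19503586] euler [  5.59995547  -0.04485394 -15.02453555] origin [0.4713896  0.16240695 0.07778597]
crest in gauge mm [-0.42728428 -0.41001794  0.11190313]
side base pts 269 [[-14.8, -63.1, 1.6], [-5.1, -42.1, 12.9], [14.5, 25.9, 18.2]]
top-face plane [1.5000e-02 1.3800e-02 1.3955e+01]
top base pts 363 [[-13.7, -60.4, 3.9], [-4.0, -37.8, 13.4], [16.0, 23.3, 17.3]]
top-face plane [1.4300e-02 6.3000e-03 1.3783e+01]
[-1.56930992  1.10212256  4.97588736] [ 0.01106767  0.34206656 -0.09225715] 16.725
```

View pics/p3.png

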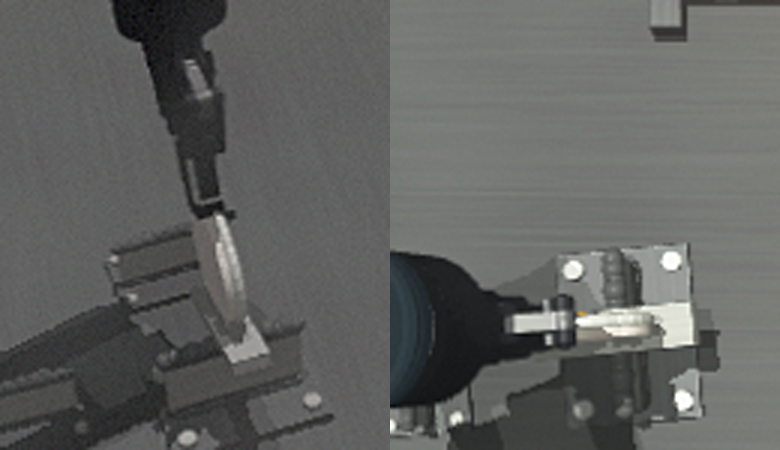

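```bash
python3 -c "
from h import *
print(ctrl.hand_in())"
```

```text
the job is handed in; nothing more can be done
None
```

I handed the job in with the gauge still gripped, its base on the crest at about 10 N and leaned 15°; with the gauge in the air I saw the needle on the tab at that lean, but not on the bead, and the hand-in gave no verdict.

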